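# Put the blood-tube roller mixer in gear and start it

### The job

The violet-capped blood tubes are lying on the roller mixer, whose gear lever is parked in the idle notch. With the fingertips, push the lever out of idle, along the cross channel and fully home into the slot marked with the violet dot, without running it into any of the other colour-marked slots, and only then press the green start button right down and let it come up again. Push and press only: do not take hold of or force the lever, and leave the tubes and everything else on the desk where they are.

Things in the scene. Friction and masses are not known exactly. Their poses are not given: they have to be found in the camera images.
- mixer: Roller mixer, white, fixed. Origin: on the desk below the gate's centre. Its +x runs from the control head (near the robot) back to the rollers, +y to the left, z up. All mm below are in this frame. Control head: x -68 to +66, y -132 to +62, deck at z 70. Roller bed: x +66 to +244, same width, below z 85 with the tubes. On the deck a gate turret, 84 x 76 mm, centred at x = y = 0, top at z 85.
- gate: Steel gate plate of the turret, 4 mm thick; origin at its centre, z 83. Slots 11 mm wide: a cross channel along y at x = 0 (y -25.5 to +25.5); two lanes along x at y = +20 and y = -20 (x -21.5 to +21.5), which make four gear slots: far left, far right, near left, near right; and the idle notch at y = 0 from the channel to x = -21.5 (towards the robot). All else is solid.
- knob: Black ball, 24 mm diameter, on top of the gear lever; origin at its centre. It stays where it is left; 1.5 to 2 N moves it. Centre in the mixer's frame: about (0, 0, 145) mm in mid-channel, (-34, 0, 140) fully in the idle notch (it starts there or up to 10 mm short), (0, +-41, 138) at the ends of the channel, (+-33, +-38, 134) fully home in a gear slot.
- pivot (a point): Where the lever is hinged, inside the mixer, z 23, below the gate's centre. The lever is a straight 8 mm steel rod that tilts fore-aft and sideways about this point (ball's centre 122 mm from it), passes through the gate plate and stops against the edges of its slots.
- stem (a point): Point on the lever rod's axis, 64 mm from the pivot, about level with the gate plate: shows where in the slots the rod stands. Fully home in a gear slot it is at about (+-17, +-20) mm in the mixer's frame, 14 to 15 mm from the centre of that slot's dot.
- dot_violet: Violet enamel dot, 11 mm diameter, on the gate plate just beyond the closed end of the gear slot that is wanted: at x = +31 or -31 mm, y = +20 or -20 mm in the mixer's frame. Which of the four slots carries which colour differs from start to start. Origin: centre of its underside.
- dot_red: Red dot of the same kind, at another gear slot (not wanted).
- dot_blue: Blue dot of the same kind, at another gear slot (not wanted).
- dot_green: Green dot of the same kind, at another gear slot (not wanted).
- start_button_top (a point): Centre of the top face of the green start button, 28 mm diameter, in a black collar of 44 mm, on the deck of the control head at x = 0, y = -95 mm in the mixer's frame; its top is at z 92. It is pressed straight down.
- start_button (a joint): Travel of the start button in m: 0 is up, 0.006 is fully down; a spring lifts it again. About 1.5 N starts it moving and 5 N takes it fully down.
- tube_a: Violet-capped blood tube, 84 mm long, 12 mm thick (cap 16 mm), lying lengthwise on the right pair of rollers, cap to the rear, top about 75 mm above the desk; loose; leave it alone. Origin: the middle of its round end.
- tube_b: Violet-capped blood tube, 84 mm long, 12 mm thick (cap 16 mm), lying lengthwise on the middle pair of rollers, cap to the rear, top about 75 mm above the desk; loose; leave it alone. Origin: the middle of its round end.
- tube_c: Violet-capped blood tube, 84 mm long, 12 mm thick (cap 16 mm), lying lengthwise on the left pair of rollers, cap to the rear, top about 75 mm above the desk; loose; leave it alone. Origin: the middle of its round end.
- immersion_oil: Small amber bottle with white cap, 30 mm wide, 66 mm high, standing beside the control head, on its left; loose; leave it alone. Origin: centre of its underside.
- marker_pen: Black marker pen with red cap, 16 x 82 x 14 mm, lying to the left of the roller bed; loose; leave it alone. Origin: centre of its underside.
- tally: Silver hand tally counter, 86 x 54 x 22 mm, on the desk; loose; leave it alone. Origin: centre of its underside.
- rubber_eraser: Blue and white eraser, 21 x 50 x 12 mm, on the desk in front of the mixer; loose; leave it alone. Origin: centre of its underside.
- dish: Small Petri dish, 56 mm diameter, 14 mm high, on the desk; loose; leave it alone. Origin: centre of its underside.

How it is judged:
By the outcome, as a careful person would: the job done as asked, in the order asked, and still so for the second after the job is handed in, with the robot touching nothing.
It also fails if it takes over 51 s, if anything falls off the work surface, if the arm or the gripper's body presses on something with over 40 N, if the wrist force passes 120 N, or if a joint passes its speed limit or range.

### The arm

A 6-joint arm with a two-finger parallel gripper is mounted at the origin on a cart in front of the work surface, level with it; the furniture and walls round the work are solid. World frame = base frame: x ahead of the robot, y to its left, z up, the work surface at z = 0. Lengths are in mm, angles in degrees, forces in N, time in s.
With the tool pointing down it reaches from about 300 to 850 mm from the base axis. Payload 4.2 kg.
Tool frame: the origin (TCP) lies between the finger pads; the fingertips stand 22 mm ahead of it and the grasp point (between the pads) lies 3 mm ahead of it; z points along the fingers, y is the direction in which the jaws open and shut (so a half turn about z gives the same grasp; the last joint's range is limited). The gripper opens to 91 mm and grips with 3 to 60 N. Pads are 32 mm wide; open, the fingers measure 118 mm over their backs; the gripper's body (76 mm by 178 mm) begins 60 mm behind the grasp point.
Start: joints at [65.489, 18.312, 89.639, -0, 72.044, -1.146], TCP at [228.043, 527.861, 235.976] pointing down, gripper open.
Joint ranges: [-177.97, 177.97], [-48.28, 115.42], [12.27, 149.76], [-77.06, 257.06], [2.81, 150.46], [-146.56, 146.56]. Speed limits (degrees/s): [147.25, 147.25, 180, 180, 180, 180].

### API

Orientations are given as [roll, pitch, yaw] about the fixed x, y, z axes, in that order (R = Rz(yaw) Ry(pitch) Rx(roll)).
In Python, from workcell import * gives the robot as it stands.
- The arm moves only by the shell command python3 -m jog 'ROWS' [OPENING] [FORCE]. ROWS is text: rows parted by semicolons, each of 6 numbers parted by spaces: the shift along the tool's x, y, z in units of 0.5 m (1.0 is 0.5 m), then the turn, a rotation vector about the tool's x, y, z in units of pi/2 rad (1.0 is pi/2 rad). A call has 1 to 20 rows; each row is the pose to reach, as a shift and turn from the pose measured when the call began, along the tool's axes at that moment; what a row does not reach only later rows make up. A row lasts 1/12 s, in which the tool goes at most 41.7 mm and 7.16 degrees, less where a joint would pass 70% of its speed; a pose out of reach is approached as far as the arm can. A call with a number of a shift or a turn outside -1 to 1 is refused whole. A call with a gripper value outside its range is refused whole. OPENING is the opening, from -1 (shut) to 1 (fully open), set as the call begins (- or left out, the last holds). The fingers move at their own pace and stop on an object; FORCE is the grip in N (left out, the last holds). Time passes only in rows, so rows that repeat a pose let the fingers close. It gives the time, the measured TCP pose, the force and the opening at its end, in the units of the state.
- state(): the state, without advancing time (a new reading comes with each control period).
- grab_frame(name): name is "scene" or "top" or "wrist"; returns the picture (400x640x3 uint8, red, green, blue); there is no depth.
- calibration(name): a dict with "mtx" (3x3 intrinsics, pixels), "distortion" ([k1, k2, p1, p2, k3] as OpenCV has them; the pictures are not rectified), "rvec" (rotation vector, rad) and "tvec" (3), from world to camera coordinates, as OpenCV has them. Camera axes: x right, y down, z forward; pixel columns grow to the right and rows downward; lengths in mm; the calibration is good to about 2 mm. A picture is of the moment at which its call begins: read the wrist's pose just before it. calibration takes no time and is no camera call; for the wrist camera it gives the pose at the moment of the call.
- job_done(): hands the job in, once; it reports no verdict.
Trained networks look in the newest picture that a camera, given by its name, has taken for a name from the list of things; names that differ only in an ending like _2 or _b are one class to them, and where a whole thing is asked for, a point or a joint stands for the part that bears it (a point fixed in the world has none). Each returns a list of dicts, best first, with "confidence" (0 to 1); they miss things now and then, are a little off and sometimes report something else, mostly with a low value. They report only what shows in the picture. A call takes as long as a camera call.
- spot_in(query, camera): "rect" ([left, top, right, bottom] in pixels, round what is visible of it).
- tip_of(query, camera): "location" ([column, row] in pixels: a listed point, or the origin of a listed thing).
The state is a dict: "time_s": time; "qpos": joint angles; "qvel": joint speeds; "effort": joint torques, N m; "ee_pos": TCP position; "ee_rot": TCP orientation; "force": force on the tool from outside, world axes, zero at the start; "torque": the same for the moment, N m; "gripper_width": finger opening in mm.
Only numpy, scipy, OpenCV 4.12 (cv2) and the standard library are available. Lean on these libraries where they do the work, as an engineer would, in place of code of your own. Each camera call takes 0.05 s, during which the arm holds its last target. There are 200 camera calls.

## Working session

There is one attempt and no reset: what is moved stays moved. The work goes in short steps, Python scripts to look and compute and a shell command to move; the robot and the scene stay as the last step left them, time stands still between calls to the robot, and variables do not carry over. Pictures are saved under pics/ and viewed, about 8 in all and at most 12, crops included, and the job is handed in when it is done.

```bash
mkdir -p pics
cat > h.py <<'E'
from workcell import *
import numpy as np, cv2
def cal(n):
    c=calibration(n); return np.array(c["mtx"],float),np.array(c["distortion"],float),cv2.Rodrigues(np.array(c["rvec"],float))[0],np.array(c["tvec"],float).ravel()
def ray(n,px):
    K,d,R,t=cal(n); u=cv2.undistortPoints(np.array([[px]],float),K,d).ravel()
    return -R.T@t, R.T@np.array([u[0],u[1],1])
def atz(n,px,z):
    o,v=ray(n,px); return o+v*(z-o[2])/v[2]
def proj(n,P):
    K,d,R,t=cal(n); return cv2.projectPoints(np.array(P,float).reshape(-1,3),cv2.Rodrigues(R)[0],t,K,d)[0].reshape(-1,2)
E
python3 - <<'E'
from h import *
s=state(); print(s)
Z={"knob":140,"dot_violet":85,"dot_red":85,"dot_blue":85,"dot_green":85,"start_button_top":92,"stem":85,"mixer":0}
for n in ("scene","top"):
    im=grab_frame(n); cv2.imwrite(f"pics/{n}0.png",im[:,:,::-1])
    for q,z in Z.items():
        r=tip_of(q,n)[:2]
        print(n,q,[(np.round(a["location"]),round(a["confidence"],2),np.round(atz(n,a["location"],z))) for a in r])
E
```

```text
{'time_s': 0.0, 'qpos': array([ 6.54867633e+01,  1.83533121e+01,  8.97064906e+01, -1.65842681e-03,
        7.20429457e+01, -1.14697560e+00]), 'qvel': array([-0.04821542,  0.01002638, -0.10454319,  0.08758711,  0.03867747,
        0.0218167 ]), 'effort': array([ 3.78230188e-04, -4.12463307e+01, -2.31979269e+01,  7.27508054e-02,
        4.56269877e-02, -1.33618942e-04]), 'ee_pos': array([227.87514979, 527.41688368, 235.10291543]), 'ee_rot': array([-1.79897241e+02, -4.80325827e-04,  1.56634251e+02]), 'force': array([-0.87640403, -0.39292927,  0.4727403 ]), 'torque': array([ 0.01935487, -0.01325159, -0.01228259]), 'gripper_width': 91.15326464224815}
scene knob [(array([338., 236.]), 0.66, array([ 461., -173.,  140.]))]
scene dot_violet [(array([260., 206.]), 0.67, array([415.,  24.,  85.])), (array([324., 308.]), 0.45, array([ 354., -245.,   85.]))]
scene dot_red [(array([329., 244.]), 0.35, array([ 459., -153.,   85.]))]
scene dot_blue [(array([330., 244.]), 0.67, array([ 460., -156.,   85.]))]
scene dot_green []
scene start_button_top [(array([376., 272.]), 0.74, array([ 478., -267.,   92.]))]
scene stem [(array([346., 243.]), 0.56, array([ 487., -175.,   85.]))]
scene mixer [(array([343., 260.]), 0.67, array([ 490., -174.,   -0.]))]
top knob [(array([382., 221.]), 0.39, array([ 456., -178.,  140.]))]
top dot_violet []
top dot_red [(array([225., 238.]), 0.15, array([424., 167.,  85.]))]
top dot_blue []
top dot_green []
top start_button_top [(array([419., 215.]), 0.42, array([ 476., -270.,   92.]))]
top stem [(array([379., 213.]), 0.44, array([ 482., -181.,   85.]))]
top mixer [(array([372., 217.]), 0.58, array([ 483., -176.,    0.]))]
```

Run:
```python
import cv2,numpy as np
a=cv2.imread("pics/scene0.png")[180:320,240:440]; b=cv2.imread("pics/top0.png")[130:270,300:500]
cv2.imwrite("pics/c0.png",np.vstack([cv2.resize(x,(800-200+0,420),interpolation=cv2.INTER_CUBIC)[:300+0] if 0 else cv2.resize(x,(428,300),interpolation=cv2.INTER_CUBIC) for x in (a,b)]))
```

```text
(no output)
```

View pics/c0.png

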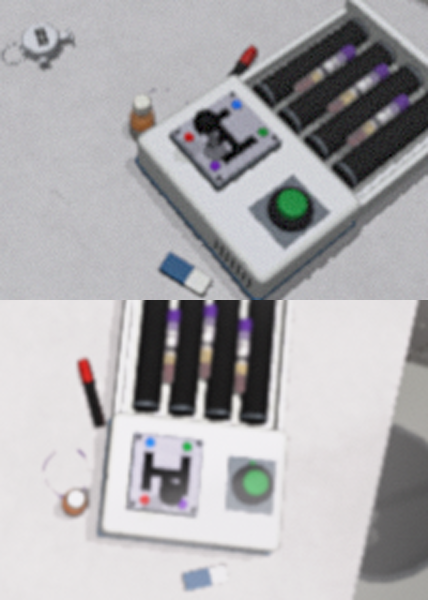

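View pics/scene0.png

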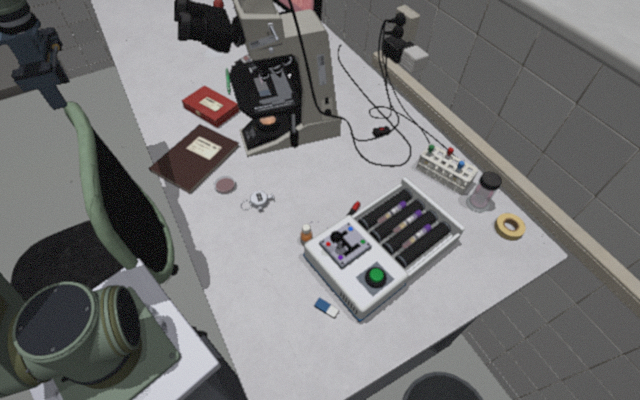

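The picture shows the scene with the mixer at (345,255). In both crops violet marks the near-right slot: red is near left, blue far left and green far right. The lever is in the idle notch. Next I fit the mixer's pose from the dots.

```bash
cat >> h.py <<'E'
from scipy.optimize import least_squares
D={"violet":(-31,-20),"red":(-31,20),"blue":(31,20),"green":(31,-20)}
def dotpix(img,box):  # rgb
    x0,y0,x1,y1=box; c=img[y0:y1,x0:x1]; h=cv2.cvtColor(c,cv2.COLOR_RGB2HSV)
    H,S,V=[h[:,:,i].astype(int) for i in range(3)]
    rng={"violet":(128,152),"red":None,"blue":(100,122),"green":(45,85)}; out={}
    for k,r in rng.items():
        m=((S>90)&(V>60)&(((H<8)|(H>172)) if r is None else ((H>r[0])&(H<r[1])))).astype(np.uint8)
        n,l,s,ce=cv2.connectedComponentsWithStats(m,connectivity=8)
        out[k]=[(int(s[i,4]),np.round(ce[i]+[x0,y0],1)) for i in np.argsort(-s[1:,4])[:3]+1]
    return out
def fit(obs): # list of (world xy, mixer xy)
    w=np.array([o[0][:2] for o in obs]);m=np.array([o[1] for o in obs],float)
    f=lambda p:(m@np.array([[np.cos(p[2]),np.sin(p[2])],[-np.sin(p[2]),np.cos(p[2])]])+p[:2]-w).ravel()
    r=least_squares(f,[480,-175,0],loss="soft_l1"); return r.x[:2],np.degrees(r.x[2]),r.fun.reshape(-1,2)
E
python3 - <<'E'
from h import *
for n,b in (("scene",(315,220,400,290)),("top",(355,190,430,240))):
    im=cv2.imread(f"pics/{n}0.png")[:,:,::-1].copy(); d=dotpix(im,b); print(n,d)
    obs=[]
    for k,v in d.items():
        if v:
            i=1 if False else 0; obs.append((atz(n,v[i][1],86),D[k]))
    if n=="top": obs=obs[:3]+[(atz(n,[400-12.6,198.3],86),D["green"])]
    x=fit(obs); print(x)
    c,s=np.cos(np.radians(x[1])),np.sin(np.radians(x[1])); print("btn",x[0]+[95*s,-95*c])
E
```

```text
scene {'violet': [(19, array([340. , 256.8]))], 'red': [(16, array([328. , 243.5]))], 'blue': [(16, array([350. , 228.5]))], 'green': [(172, array([376.1, 274.6])), (11, array([362.4, 241.1]))]}
(array([ 483.7972437, -177.9123782]), np.float64(-13.408240263119097), array([[-4.59106137,  0.21248131],
       [ 0.30373048, -0.22065438],
       [-0.32961854, -7.98376463],
       [32.27053238, 63.69490041]]))
btn [ 461.76790218 -270.32291934]
top {'violet': [(8, array([384.9, 224.9]))], 'red': [(12, array([367.2, 222.7]))], 'blue': [(16, array([369.5, 196. ]))], 'green': [(79, array([419. , 214.5])), (9, array([387., 198.]))]}
(array([ 487.41238219, -176.42363372]), np.float64(-6.38099046714971), array([[ 0.13495606,  0.33229097],
       [-0.20306501, -0.04851941],
       [-0.29222153, -0.83605285],
       [ 0.36847586,  0.40394259]]))
btn [ 476.85415678 -270.83509424]
```

```bash
R='-0.44 -0.57 0 0 0 0.811'; python3 -m jog '-0.44 -0.57 0 0 0 0.811;-0.44 -0.57 0 0 0 0.811;-0.44 -0.57 0 0 0 0.811;-0.44 -0.57 0 0 0 0.811;-0.44 -0.57 0 0 0 0.811;-0.44 -0.57 0 0 0 0.811;-0.44 -0.57 0 0 0 0.811;-0.44 -0.57 0 0 0 0.811;-0.44 -0.57 0 0 0 0.811;-0.44 -0.57 0 0 0 0.811;-0.44 -0.57 0 0 0 0.811;-0.44 -0.57 0 0 0 0.811' -1 20
```

```text
time_s: 1.9
ee_pos: [317.1, 179.0, 236.2]
ee_rot: [180.0, -0.0, 83.7]
force: [-0.1, 0.4, 0.9]
gripper_width: 13.9
```

```bash
python3 -m jog '-0.67 0.227 -0.04 0 0 0;-0.67 0.227 -0.04 0 0 0;-0.67 0.227 -0.04 0 0 0;-0.67 0.227 -0.04 0 0 0;-0.67 0.227 -0.04 0 0 0;-0.67 0.227 -0.04 0 0 0;-0.67 0.227 -0.04 0 0 0;-0.67 0.227 -0.04 0 0 0;-0.67 0.227 -0.04 0 0 0;-0.67 0.227 -0.04 0 0 0;-0.67 0.227 -0.04 0 0 0;-0.67 0.227 -0.04 0 0 0' -1 20
python3 - <<'E'
from h import *
print(state()["gripper_width"],state()["ee_pos"],state()["ee_rot"])
im=grab_frame("wrist"); cv2.imwrite("pics/w0.png",im[:,:,::-1])
for q,z in {"knob":140,"start_button_top":92}.items():
    print(q,[(np.round(a["location"]),round(a["confidence"],2),np.round(atz("wrist",a["location"],z),1)) for a in tip_of(q,"wrist")[:2]])
d=dotpix(im,(0,0,640,400)); print(d); print({k:[np.round(atz("wrist",p[1],86),1) for p in v] for k,v in d.items()})
E
```

```text
time_s: 2.9
ee_pos: [393.2, -165.2, 255.6]
ee_rot: [-180.0, -0.1, 83.9]
force: [-0.2, -0.1, 0.3]
gripper_width: 0.3
0.3370246004804313 [ 393.17829004 -165.20570786  255.60539814] [-1.79960671e+02 -1.02693031e-01  8.38590547e+01]
knob [(array([386., 202.]), 0.86, array([ 456.6, -173.8,  140. ]))]
start_button_top []
{'violet': [(153, array([546.8, 211.2])), (150, array([545.5, 180.2])), (40, array([526.6, 238.3]))], 'red': [(202, array([481.6, 105.6])), (63, array([375.1, 171. ]))], 'blue': [(314, array([216.6, 303.2])), (154, array([314.4, 209.2])), (63, array([428.8, 170.9]))], 'green': [(41, array([425.3, 203.9])), (24, array([196.1, 300.2])), (6, array([411.5, 255. ]))]}
{'violet': [array([ 659.9, -222.6,   86. ]), array([ 654.5, -183.8,   86. ]), array([ 639.1, -255.9,   86. ])], 'red': [array([577.1, -91.9,  86. ]), array([ 457.6, -151.4,   86. ])], 'blue': [array([ 237.4, -306.6,   86. ]), array([ 381.9, -190.2,   86. ]), array([ 519.8, -158. ,   86. ])], 'green': [array([ 515.4, -197.9,   86. ]), array([ 211.5, -299. ,   86. ]), array([ 497.4, -263.9,   86. ])]}
```

View pics/w0.png

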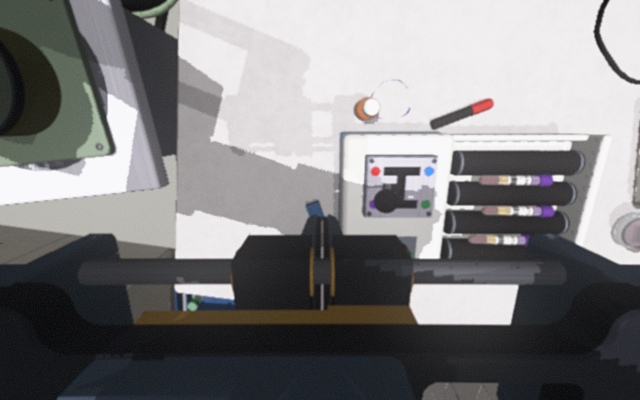

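The wrist view confirms violet in the near right, half hidden by the knob at (386,202). Red is at (375,171), blue (429,171) and green (425,204). That puts the mixer at about (486.6,-175), yaw -6.2. I descend behind the knob.

```bash
python3 -m jog '0 0.036 0.08 0 0 0;0 0.036 0.14 0 0 0;0 0.036 0.20 0 0 0;0 0.036 0.22 0 0 0;0 0.036 0.22 0 0 0'
python3 -m jog '0 0.02 0 0 0 0;0 0.04 0 0 0 0;0 0.045 0 0 0 0;0 0.05 0 0 0 0;0 0.055 0 0 0 0;0 0.06 0 0 0 0;0 0.06 0 0 0 0'
cat > look.py <<'E'
from h import *
import sys
s=state(); O=np.array([486.6,-175.0]); a=np.radians(-6.2); M=np.array([[np.cos(a),np.sin(a)],[-np.sin(a),np.cos(a)]])
print("tcp mixer",np.round(M@(s["ee_pos"][:2]-O),1),np.round(s["ee_pos"][2],1),"F",np.round(M@s["force"][:2],2),round(s["force"][2],2))
im={}
for n in sys.argv[2:]:
    cv2.imwrite(f"pics/{sys.argv[1]}_{n}.png",grab_frame(n)[:,:,::-1])
    for q,z in (("knob",142),("stem",85)):
        for r in tip_of(q,n)[:1]: print(n,q,np.round(r["location"]),round(r["confidence"],2),np.round(M@(atz(n,r["location"],z)[:2]-O),1))
E
python3 look.py a wrist scene top
```

```text
time_s: 3.47
ee_pos: [409.1, -164.9, 143.5]
ee_rot: [-179.7, -0.2, 84.0]
force: [-0.4, -0.0, 0.3]
gripper_width: 0.0
time_s: 4.05
ee_pos: [439.4, -168.2, 143.7]
ee_rot: [-179.7, -0.2, 84.0]
force: [-0.7, 0.0, 0.8]
gripper_width: 0.5
tcp mixer [-47.7   1.7] 143.7 F [-0.7  -0.07] 0.79
wrist stem [361. 224.] 0.66 [-16.1  -1.3]
```

Run:
```python
import cv2,numpy as np
a=cv2.imread("pics/a_wrist.png")[120:300,260:500]; b=cv2.imread("pics/a_scene.png")[190:310,290:450]
cv2.imwrite("pics/a.png",np.vstack([cv2.resize(a,(400,300)),cv2.resize(b,(400,300),interpolation=cv2.INTER_CUBIC)]))
```

```text
(no output)
```

View pics/a.png

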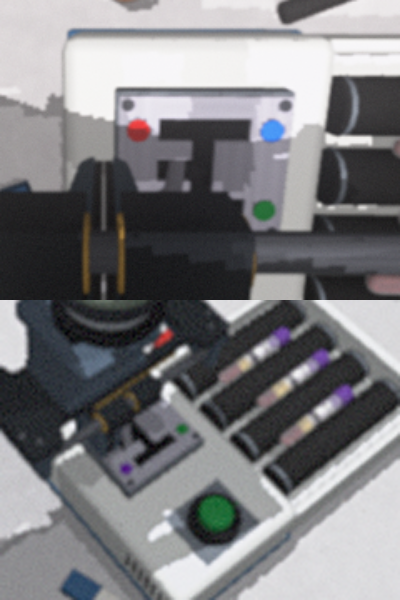

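```bash
python3 - <<'E'
from h import *
s=state(); 
for hx in (4,8,10,13.5):
  for w in (16,):
    c=np.array([s["ee_pos"]+np.array([hx*0.994+w*sy*0.108,-hx*0.108+w*sy*0.994,dz]) for sy in (1,) for dz in (-22,0)])
    print(hx,np.round(proj("wrist",c)).tolist())
E
python3 - <<'E'
import cv2
a=cv2.imread("pics/a_wrist.png")[190:270,290:390]
cv2.imwrite("pics/a2.png",cv2.resize(a,(500,400)))
E
```

```text
4 [[328.0, 216.0], [328.0, 228.0]]
8 [[334.0, 216.0], [335.0, 228.0]]
10 [[337.0, 216.0], [338.0, 228.0]]
13.5 [[342.0, 216.0], [345.0, 228.0]]
```

View pics/a2.png

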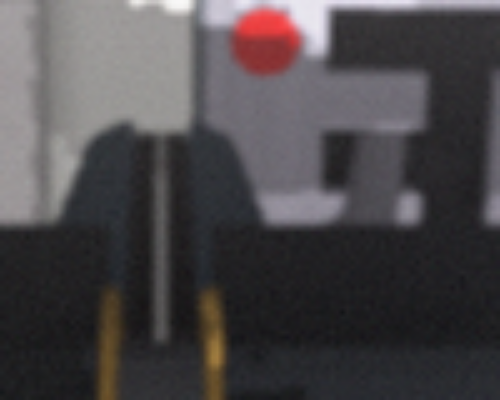

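The tips taper, with a half-thickness of about 6 mm at the end and about 10 mm at ball height. The rod stands in the idle notch, close to contact. Next I push on.

```bash
python3 -m jog '-0.003 0.01 0 0 0 0;-0.003 0.016 0 0 0 0;-0.004 0.022 0 0 0 0;-0.004 0.028 0 0 0 0;-0.004 0.034 0 0 0 0;-0.004 0.04 0 0 0 0;-0.004 0.04 0 0 0 0'; python3 look.py b wrist scene top
```

```text
time_s: 5.08
ee_pos: [459.6, -172.3, 143.1]
ee_rot: [-179.7, -0.2, 84.0]
force: [-0.5, 0.0, 0.2]
gripper_width: 0.7
tcp mixer [-27.2  -0.3] 143.1 F [-0.49 -0.01] 0.15
wrist stem [351. 225.] 0.84 [-4.2 -4.2]
scene stem [323. 307.] 0.55 [-125.3  -81.5]
top knob [378. 172.] 0.72 [77.6 12. ]
top stem [342. 170.] 0.59 [86.3 89.7]
```

Run:
```python
import cv2,numpy as np
a=cv2.imread("pics/b_wrist.png")[180:250,290:400]; b=cv2.imread("pics/b_scene.png")[210:280,300:410]
cv2.imwrite("pics/b.png",np.vstack([cv2.resize(x,(471,300),interpolation=cv2.INTER_CUBIC) for x in (a,b)]))
```

```text
(no output)
```

View pics/b.png

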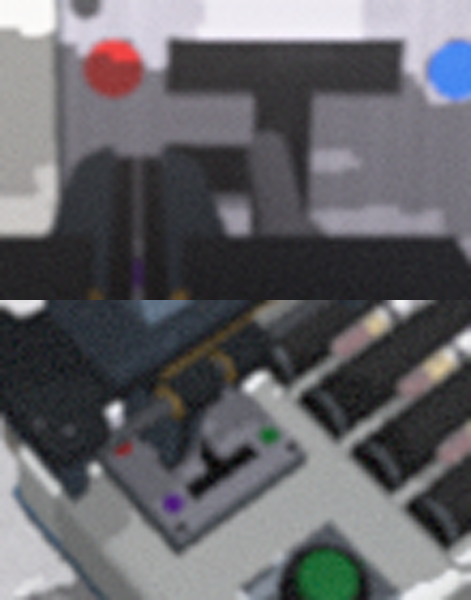

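```bash
cat > rod.py <<'E'
from h import *
O=np.array([486.6,-175.0]); a=np.radians(-6.2)
def W(x,y,z): return [O[0]+x*np.cos(a)-y*np.sin(a),O[1]+x*np.sin(a)+y*np.cos(a),z]
def rod(n,kx,ky,fs=(0.3,.524,.65,.75,1)):
    L=122; kz=23+np.sqrt(L*L-kx*kx-ky*ky); return proj(n,[W(kx*f,ky*f,23+(kz-23)*f) for f in fs])
E
python3 - <<'E'
from rod import *
for k in D: print(k,proj("wrist",[W(*D[k],86)]).round(1).tolist())
for kx in (-10,-6,-3,0,3): print(kx,rod("wrist",kx,0).round(1).tolist())
E
```

```text
violet [[317.9, 243.6]]
red [[317.9, 195.9]]
blue [[398.1, 196.3]]
green [[394.4, 244.0]]
-10 [[350.1, 210.3], [350.5, 220.8], [350.8, 227.8], [351.0, 234.2], [351.8, 254.2]]
-6 [[351.5, 210.4], [353.2, 220.8], [354.3, 227.9], [355.4, 234.3], [358.7, 254.4]]
-3 [[352.5, 210.4], [355.2, 220.9], [357.0, 228.0], [358.6, 234.4], [363.8, 254.5]]
0 [[353.5, 210.4], [357.2, 220.9], [359.6, 228.0], [361.9, 234.4], [368.9, 254.6]]
3 [[354.5, 210.4], [359.2, 220.9], [362.3, 228.0], [365.1, 234.4], [374.0, 254.6]]
```

Rod fit: the knob stands about 4 mm short of mid-channel. I push 4 mm more, back off, move round to the left side and look there.

```bash
python3 -m jog '0 0.004 0 0 0 0;0 0.008 0 0 0 0;0 0.008 0 0 0 0;0 0.008 0 0 0 0'; python3 look.py c
python3 -m jog '0 -0.03 0 0 0 0;0 -0.06 -0.03 0 0 0;0 -0.06 -0.1 0 0 0;0.06 -0.03 -0.16 0 0 0;0.12 0.02 -0.2 0 0 0;0.14 0.044 -0.2 0 0 0;0.14 0.044 -0.2 0 0 0'; python3 look.py c wrist top
python3 - <<'E'
from rod import *
im=cv2.imread("pics/c_wrist.png")[:,:,::-1].copy()
print({k:v[:2] for k,v in dotpix(im,(0,0,640,240)).items()})
for k in D: print(k,proj("wrist",[W(*D[k],86)]).round(1).tolist())
cv2.imwrite("pics/c.png",np.vstack([cv2.resize(cv2.imread("pics/c_wrist.png")[80:280,200:520],(480,300)),cv2.resize(cv2.imread("pics/c_top.png")[150:250,320:480],(480,300),interpolation=cv2.INTER_CUBIC)]))
E
```

```text
time_s: 5.87
ee_pos: [462.8, -172.6, 143.1]
ee_rot: [-179.7, -0.2, 84.0]
force: [-0.6, 0.1, 0.4]
gripper_width: 0.5
tcp mixer [-23.9  -0.2] 143.1 F [-0.58 -0.  ] 0.37
time_s: 6.45
ee_pos: [496.4, -103.8, 245.1]
ee_rot: [179.9, -0.2, 84.2]
force: [0.5, 0.0, -1.0]
gripper_width: 0.9
tcp mixer [ 2.1 71.8] 245.1 F [0.48 0.09] -0.97
wrist stem [384. 166.] 0.35 [66.2 98. ]
top knob [382. 203.] 0.49 [ 9.1 -2.1]
top stem [379. 206.] 0.56 [12.8 -3.5]
{'violet': [(80, array([461.7, 236.1]))], 'red': [(192, array([406.8, 161.2])), (130, array([623. ,  33.8]))], 'blue': [(52, array([345.1, 232.1])), (6, array([272.8, 186.3]))], 'green': [(50, array([636.9, 185.3]))]}
violet [[299.0, 261.5]]
red [[298.3, 231.0]]
blue [[350.6, 231.2]]
green [[349.6, 261.8]]
```

View pics/c.png

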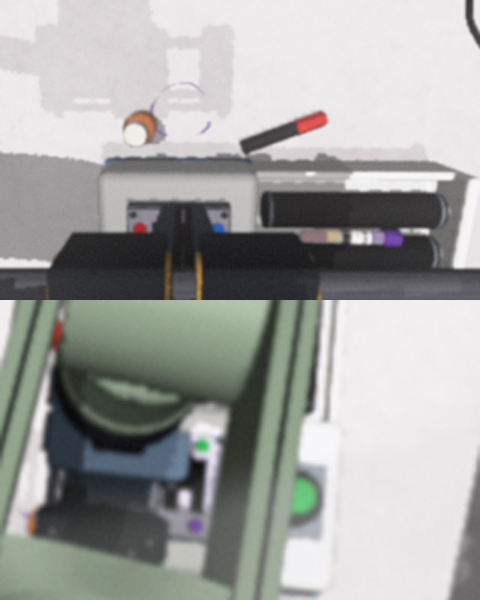

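The top view is mostly blocked by the arm, and the knob is hidden under the gripper. Violet is near right and its slot looks clear. I descend on the knob's left side.

```bash
python3 -m jog '-0.046 -0.004 0.05 0 0 0;-0.05 -0.004 0.12 0 0 0;-0.05 -0.004 0.18 0 0 0;-0.05 -0.004 0.2 0 0 0;-0.05 -0.004 0.2 0 0 0;-0.05 -0.004 0.2 0 0 0'; python3 look.py d wrist scene
python3 - <<'E'
from rod import *
im=cv2.imread("pics/d_wrist.png")[:,:,::-1].copy()
for k in D: print(k,proj("wrist",[W(*D[k],86)]).round(1).tolist())
cv2.imwrite("pics/d.png",np.vstack([cv2.resize(cv2.imread("pics/d_wrist.png")[140:260,240:432],(480,300)),cv2.resize(cv2.imread("pics/d_scene.png")[200:280,300:428],(480,300),interpolation=cv2.INTER_CUBIC)]))
E
```

```text
time_s: 7.25
ee_pos: [486.4, -130.8, 143.0]
ee_rot: [-179.6, -0.2, 83.9]
force: [-0.5, -0.4, -1.0]
gripper_width: 0.5
tcp mixer [-5.  43.9] 143.0 F [-0.45 -0.44] -0.95
scene knob [348. 228.] 0.4 [1.3 1.2]
scene stem [324. 311.] 0.64 [-128.2  -87.9]
violet [[290.5, 291.1]]
red [[289.2, 248.1]]
blue [[365.0, 248.4]]
green [[363.0, 291.4]]
```

View pics/d.png

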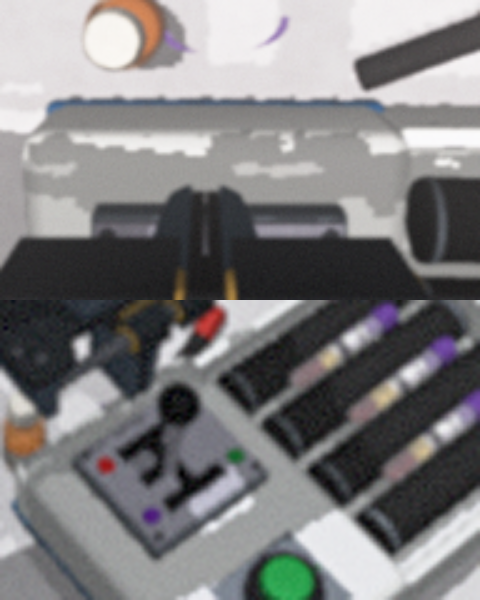

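The scene crop shows the knob at pixel (347.5,227.5), which is mixer (1,1). The lever is out of idle and in mid-channel. Now I push right.

```bash
python3 -m jog '-0.01 0.01 0 0 0 0;-0.026 0.01 0 0 0 0;-0.036 0.01 0 0 0 0;-0.046 0.01 0 0 0 0;-0.056 0.01 0 0 0 0;-0.066 0.01 0 0 0 0;-0.076 0.01 0 0 0 0;-0.086 0.01 0 0 0 0;-0.096 0.01 0 0 0 0;-0.1 0.01 0 0 0 0;-0.1 0.01 0 0 0 0'; python3 look.py e scene wrist
python3 - <<'E'
from rod import *
for ky in (-26,-30,-34,-38,-42): print(ky,rod("scene",0,ky,(.524,1)).round(1).tolist())
for k in D: print(k,proj("scene",[W(*D[k],86)]).round(1).tolist())
print({k:v[:2] for k,v in dotpix(cv2.imread("pics/e_scene.png")[:,:,::-1].copy(),(315,220,400,290)).items()})
cv2.imwrite("pics/e.png",cv2.resize(cv2.imread("pics/e_scene.png")[210:280,310:410],(800,560),interpolation=cv2.INTER_CUBIC))
E
```

```text
time_s: 8.47
ee_pos: [486.0, -181.2, 143.3]
ee_rot: [-179.7, -0.2, 83.9]
force: [-1.2, 0.2, -1.0]
gripper_width: 0.3
tcp mixer [ 0.1 -6.3] 143.3 F [-1.18  0.1 ] -0.96
scene knob [360. 240.] 0.65 [  2.4 -34.9]
scene stem [352. 251.] 0.42 [ -2.  -24.4]
wrist stem [317. 238.] 0.55 [ -2.6 -21. ]
-26 [[349.8, 247.1], [356.2, 237.2]]
-30 [[350.4, 247.9], [357.5, 238.8]]
-34 [[351.0, 248.7], [358.8, 240.5]]
-38 [[351.7, 249.6], [360.1, 242.3]]
-42 [[352.3, 250.5], [361.4, 244.0]]
violet [[340.4, 257.1]]
red [[328.2, 243.7]]
blue [[350.5, 228.5]]
green [[362.8, 241.3]]
{'violet': [(18, array([340.1, 257.1]))], 'red': [], 'blue': [(1, array([353., 233.]))], 'green': [(166, array([376.1, 274.8]))]}
```

View pics/e.png

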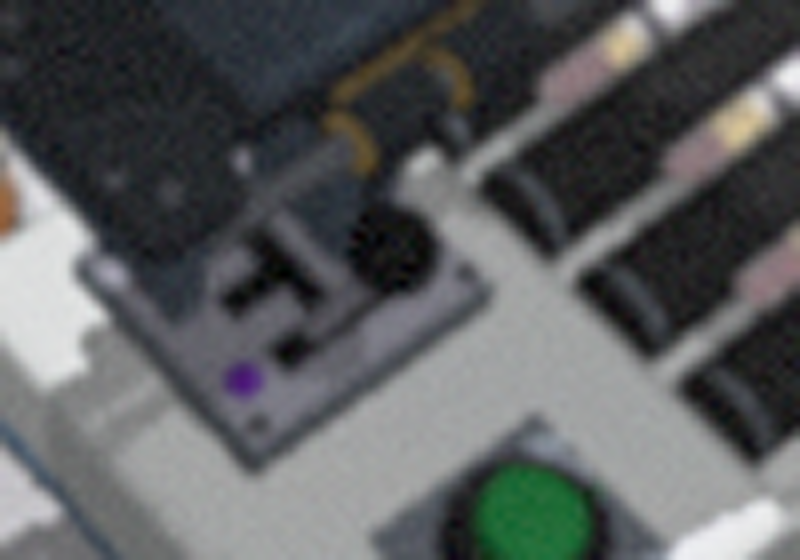

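The knob is at pixel (359,241), mixer y about -35 and x about 0. I push 4 mm more, then back off, rise and come down on the far side.

```bash
python3 -m jog '-0.004 0 0 0 0 0;-0.008 0 0 0 0 0;-0.008 0 0 0 0 0;-0.008 0 0 0 0 0'; python3 look.py f
python3 -m jog '0.03 0 0 0 0 0;0.05 0 -0.03 0 0 0;0.05 0 -0.1 0 0 0;0.03 0.04 -0.13 0 0 0;-0.03 0.09 -0.13 0 0 0;-0.054 0.1 -0.13 0 0 0;-0.054 0.1 -0.13 0 0 0;-0.054 0.1 -0.13 0 0 0'; python3 look.py f scene
```

```text
time_s: 9.1
ee_pos: [486.3, -184.8, 143.7]
ee_rot: [-179.7, -0.1, 84.0]
force: [-0.4, 1.6, -0.4]
gripper_width: 0.6
tcp mixer [ 0.7 -9.8] 143.7 F [-0.56  1.57] -0.42
time_s: 9.77
ee_pos: [533.0, -217.5, 207.8]
ee_rot: [-179.7, -0.2, 83.9]
force: [-0.3, 0.3, -1.2]
gripper_width: 0.6
tcp mixer [ 50.7 -37.3] 207.8 F [-0.35  0.27] -1.22
scene knob [363. 238.] 0.58 [  9.7 -35.6]
scene stem [350. 251.] 0.71 [ -5. -20.]
```

```bash
python3 -m jog '0 0 0.07 0 0 0;0 0 0.13 0 0 0;0 0 0.13 0 0 0;0 0 0.13 0 0 0'; python3 look.py g scene
python3 -m jog '0 -0.03 0 0 0 0;0 -0.05 0 0 0 0;0 -0.06 0 0 0 0;0 -0.07 0 0 0 0;0 -0.08 0 0 0 0;0 -0.09 0 0 0 0;0 -0.1 0 0 0 0;0 -0.11 0 0 0 0;0 -0.116 0 0 0 0;0 -0.116 0 0 0 0;0 -0.116 0 0 0 0'; python3 look.py h scene top wrist
```

```text
time_s: 10.25
ee_pos: [531.1, -215.1, 142.2]
ee_rot: [-179.5, -0.2, 84.0]
force: [0.3, -0.8, 0.1]
gripper_width: 0.7
tcp mixer [ 48.5 -35.1] 142.2 F [ 0.36 -0.77] 0.09
scene knob [362. 241.] 0.62 [  4.2 -39.3]
scene stem [330. 245.] 0.55 [-29.3  16.4]
time_s: 11.32
ee_pos: [475.0, -210.1, 144.9]
ee_rot: [-179.8, -0.1, 84.0]
force: [-0.7, 0.7, 0.0]
gripper_width: 0.4
tcp mixer [ -7.8 -36.1] 144.9 F [-0.77  0.61] 0.04
scene knob [350. 250.] 0.48 [-27.9 -39.1]
scene stem [342. 261.] 0.39 [-34.5 -28.7]
top knob [376. 209.] 0.4 [-5.2  9.4]
wrist stem [308. 200.] 0.9 [-17.6 -20.6]
```

```bash
for i in 1; do python3 -m jog '0 -0.004 0 0 0 0;0 -0.008 0 0 0 0;0 -0.008 0 0 0 0;0 -0.008 0 0 0 0'; python3 look.py i; done; python3 -m jog '0 -0.002 0 0 0 0;0 -0.004 0 0 0 0;0 -0.004 0 0 0 0;0 -0.004 0 0 0 0'; python3 look.py i scene wrist
```

```text
time_s: 12.1
ee_pos: [471.9, -209.9, 145.2]
ee_rot: [-179.9, -0.1, 84.0]
force: [1.4, 0.3, -1.2]
gripper_width: 0.7
tcp mixer [-10.9 -36.2] 145.2 F [1.39 0.44] -1.19
time_s: 12.43
ee_pos: [470.8, -209.7, 145.3]
ee_rot: [180.0, -0.1, 84.0]
force: [5.1, 0.4, -3.8]
gripper_width: 0.5
tcp mixer [-11.9 -36.2] 145.3 F [5.02 0.92] -3.75
scene knob [348. 252.] 0.64 [-34.2 -40.8]
scene stem [350. 252.] 0.42 [ -6.2 -22.3]
wrist stem [312. 200.] 0.77 [-19.2 -20.4]
```

The force rose to 5 N, so the end stop is reached and the knob is at about -33. I back off, rise and move over the button.

```bash
python3 -m jog '0 0.03 0 0 0 0;0 0.06 -0.02 0 0 0;0 0.06 -0.08 0 0 0;0 0.06 -0.12 0 0 0;-0.06 0.03 -0.12 0 0 0;-0.116 0.024 -0.12 0 0 0;-0.116 0.024 -0.12 0 0 0;-0.116 0.024 -0.12 0 0 0'; python3 look.py j scene top
python3 - <<'E'
from rod import *
print("home pred",rod("scene",-33,-38,(.524,1)).round(1).tolist(), "10 short",rod("scene",-23,-38,(1,)).round(1).tolist())
print("btn scene/top",proj("scene",[W(0,-95,92)]).round(1),proj("top",[W(0,-95,92)]).round(1))
cv2.imwrite("pics/j.png",cv2.resize(cv2.imread("pics/j_scene.png")[220:290,310:410],(800,560),interpolation=cv2.INTER_CUBIC))
E
```

```text
time_s: 13.4
ee_pos: [475.5, -269.5, 205.1]
ee_rot: [-179.9, -0.1, 83.9]
force: [0.2, 0.7, -0.6]
gripper_width: 0.4
tcp mixer [ -0.9 -95.1] 205.1 F [0.14 0.67] -0.57
scene knob [347. 250.] 0.62 [-33.4 -37.6]
top knob [399. 224.] 0.46 [-32.7 -44.1]
top stem [387. 216.] 0.56 [ -8.1 -23.9]
home pred [[345.3, 254.6], [347.1, 252.5]] 10 short [[351.1, 249.1]]
btn scene/top [[376.7 273.9]] [[418.8 215.1]]
```

View pics/j.png

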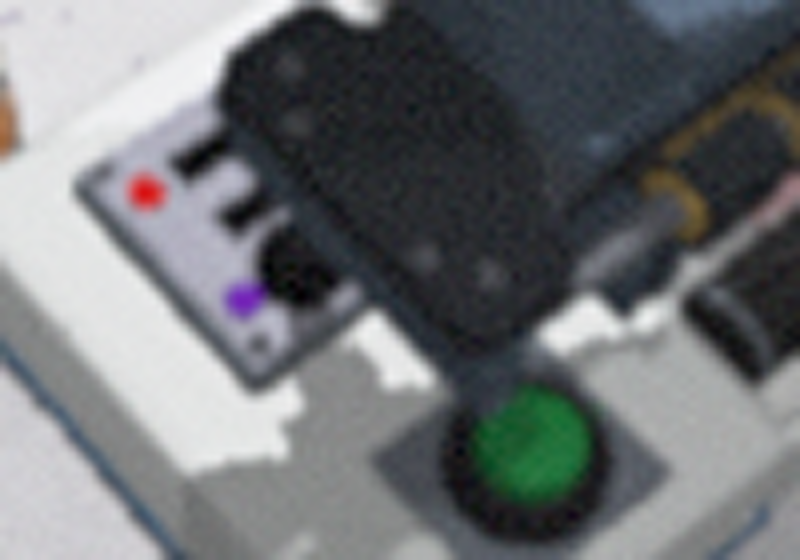

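The knob is at (347.5,253.5) against a predicted home position of (347,252.5), beside the violet dot, so it is home. Now I press the button.

```bash
python3 -m jog '0 0.002 0.08 0 0 0;0 0.002 0.14 0 0 0;0 0.002 0.17 0 0 0;0 0.002 0.17 0 0 0;0 0.002 0.17 0 0 0'; python3 look.py k; python3 -m jog '0 0 0.006 0 0 0;0 0 0.012 0 0 0;0 0 0.018 0 0 0;0 0 0.018 0 0 0;0 0 0.018 0 0 0;0 0 0.018 0 0 0'; python3 look.py k
```

```text
time_s: 14.12
ee_pos: [477.7, -267.4, 119.7]
ee_rot: [-179.9, -0.2, 84.1]
force: [0.3, -0.3, -0.0]
gripper_width: 0.6
tcp mixer [  1.1 -92.8] 119.7 F [ 0.34 -0.31] -0.02
time_s: 14.62
ee_pos: [478.6, -267.8, 111.6]
ee_rot: [179.9, -0.1, 84.1]
force: [1.8, -0.4, 2.7]
gripper_width: 0.6
tcp mixer [  2.1 -93.1] 111.6 F [ 1.88 -0.18] 2.72
```

```bash
python3 -m jog '-0.002 -0.002 0.004 0 0 0;-0.002 -0.002 0.008 0 0 0;-0.002 -0.002 0.008 0 0 0;-0.002 -0.002 0.008 0 0 0'; python3 look.py k;  python3 -m jog '0 0 0.003 0 0 0;0 0 0.006 0 0 0;0 0 0.006 0 0 0;0 0 0.006 0 0 0'; python3 look.py k
```

```text
time_s: 14.95
ee_pos: [478.1, -268.6, 108.2]
ee_rot: [179.9, -0.1, 84.1]
force: [1.1, 2.4, 6.3]
gripper_width: 0.2
tcp mixer [  1.6 -94. ] 108.2 F [0.86 2.47] 6.28
time_s: 15.28
ee_pos: [478.1, -268.6, 108.0]
ee_rot: [179.8, -0.1, 84.1]
force: [-2.5, 4.0, 21.3]
gripper_width: 0.3
tcp mixer [  1.7 -94. ] 108.0 F [-2.94  3.66] 21.32
```

The press bottomed out at TCP z 108, so the tip is at 86, which is exactly full travel, with 21 N. I lift clear and check.

```bash
python3 -m jog '0 0 -0.02 0 0 0;0 0 -0.06 0 0 0;0 0 -0.12 0 0 0;0 0 -0.2 0 0 0;0 -0.08 -0.26 0 0 0;0 -0.16 -0.26 0 0 0;0 -0.24 -0.26 0 0 0;0 -0.28 -0.26 0 0 0;0 -0.28 -0.26 0 0 0;0 -0.28 -0.26 0 0 0;0 -0.28 -0.26 0 0 0'; python3 look.py l scene top
python3 - <<'E'
from h import *
for n,z in (("scene",92),("top",92)):
    for r in tip_of("start_button_top",n)[:1]: print(n,np.round(r["location"],1),r["confidence"])
a=cv2.imread("pics/l_scene.png")[190:320,240:470]; b=cv2.imread("pics/l_top.png")[120:260,300:500]
cv2.imwrite("pics/l.png",np.vstack([cv2.resize(a,(531,300),interpolation=cv2.INTER_CUBIC),cv2.resize(b,(531,300),interpolation=cv2.INTER_CUBIC)]))
E
```

```text
time_s: 16.2
ee_pos: [338.7, -254.6, 237.2]
ee_rot: [179.8, -0.1, 84.0]
force: [0.5, -0.7, 0.1]
gripper_width: 0.8
tcp mixer [-138.5  -95.1] 237.2 F [ 0.57 -0.61] 0.08
top knob [372. 214.] 0.64 [-17.3  17.2]
top stem [387. 213.] 0.66 [ -2.6 -23.2]
scene [374.9 273.7] 0.69
top [417.6 213.9] 0.51
```

View pics/l.png

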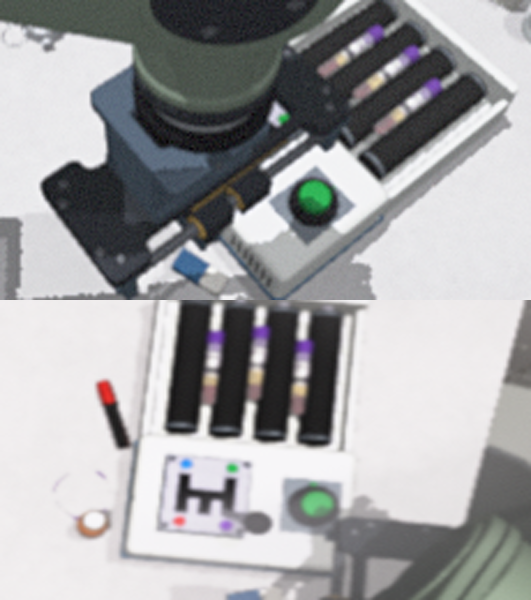

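The top view shows the lever home by the violet dot (knob about (397,224)), the button up, and the tubes, bottle and pen undisturbed. I hand in.

```bash
python3 -c "
from workcell import *
print(job_done())"
```

```text
the job is handed in; nothing more can be done
None
```

I pushed the lever out of idle, along the cross channel to the right, and home into the near-right slot, which carries the violet dot. Then I pressed the green start button once and released it. The job was handed in at about 16.3 s.

**Lever:** the push ended against the stop at 5 N. In the scene view just after that push, the knob was within about 1 pixel of its predicted home position. It was still there in the last top view, to within a few mm. It was only pushed, with the gripper shut, and went into no other coloured slot.

**Button:** it stopped with the fingertips at z 86, which is exactly the 6 mm of full travel. The force peaked at 21 N, more than the 5 N it needed. The button's travel could not be read directly, so "fully down" rests on that height and force. In the last pictures it looks raised again.

**Surroundings:** the tubes, bottle, pen and mixer look unmoved in the last pictures. I did not check the tally counter, eraser or Petri dish at the end: they were hidden by the arm or outside the crop. The arm did not go near them. The arm ended clear of everything, with the tool at z 237.

**Disagreement:** the knob network's last reading from the top view was about 60 mm off, near (-17, +17) in the mixer's frame. I rejected it because the picture itself shows the knob beside the violet dot.

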